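Vent the gas duster and take off its cartridge cap

TASK

The keyboard duster stands upside down in its loading stand for a new gas cartridge. First bleed off the old gas: squeeze the orange trigger fully home against the grip, keep it there for about a second and let it spring right back. Then unscrew the knurled metal cap from the end of the grip (these dusters come with ordinary or reverse thread and you cannot see which, so try it both ways), lift it off and finish while still holding it in the gripper, upright and still, about 10 cm above the neck, so that I can change the cartridge; do not drop the cap or shift the things round about.

Things in the scene. Friction and masses are not known exactly. Their poses are not given: they have to be found in the camera images.
- duster: gas duster gun fixed upside down in a grey stand. Origin on the desk under the axis of the upright grip; x points along the barrel to the brass nozzle (trigger on this side of the grip), z up. Grip: black ribbed cylinder 34 mm across, z = 86 to 157 mm; above it a metal collar 37 mm across to z = 165 mm, where the cap sits. Barrel, stand (215 x 98 mm) and two spare cartridges stay below z = 85 mm
- trigger (a joint): orange trigger, rad: 0 = sprung out at rest, 0.17 = squeezed fully home; 4 to 9 N at the pad squeeze it, and it springs back when let go
- trigger_pad (a point): middle of the trigger's outer (nozzle-side) face, 60 mm above its hinge, at duster z = 138 mm and, at rest, x = 36 mm; the trigger is 16 mm wide (duster y), 7 mm thick, its free upper end at z = 151 mm; squeezed home this point has come about 10 mm nearer to the grip, along -x of the duster
- cap_centre (a point): centre of the round knurled metal cap, 40 mm across, 26 mm high, 60 g, axis z upright, a red mark on its top at its +x. Screwed on, this point is 178 mm above the desk on the grip's axis, the cap's underside at 165 and its top at 191 mm. Turned the wrong way it stops within 0.15 rad; the right way it turns easily (below 0.2 N m)
- neck_top (a point): centre of the top of the fixed threaded neck inside the cap, 182 mm above the desk. Two-start quick thread, hand unknown: turned the right way the cap may rise up to 5 mm (a spring pushes it up from below with about 6 N), comes free after 2.05 rad and is stopped at 2.6 rad; it cannot be lifted before 2.05 rad. Lifted straight up by 20 mm it is clear of the neck
- keyboard_centre (a point): loose keyboard, 132 x 440 x 25 mm, centre; leave alone
- mug_centre (a point): loose green mug, 80 mm across, 102 mm high, centre; leave alone
- notes_centre (a point): loose pad of yellow notes, 70 x 75 x 21 mm, centre; leave alone
- mouse_centre (a point): loose black mouse, 116 x 62 x 37 mm, centre; leave alone

How it is judged (in metres and radians):
On the way, in this order (a step that is already met when the one before it is completed fails the run):
1. trigger squeezed fully home for half a second, the cap still screwed on (value of joint trigger above 0.14 rad and distance of cap_centre from where it was at the start of the episode below 0.004 m), for 0.5 s.
2. trigger sprung right back, the cap still screwed on (value of joint trigger below 0.03 rad and distance of cap_centre from where it was at the start of the episode below 0.004 m), for 0.1 s.
3. cap lifted off the neck (z of cap_centre in the frame of neck_top above 0.03 m), for 0.1 s.
At the end, for the whole second after the job is handed in: the cap is held by the fingers, still and upright (within 20 degrees), its centre at least 70 mm above the top of the neck and within 80 mm of it sideways, touching nothing else; the trigger is sprung back (z of cap_centre in the frame of neck_top above 0.07 m and horizontal distance between cap_centre and neck_top below 0.08 m and contact force between the fingers and cap above 1 N and contact force between cap and duster below 0.05 N and angle between cap_centre's own z axis and vertical below 0.35 rad and linear speed of cap below 0.03 m/s and value of joint trigger below 0.03 rad); the arm keeps its last pose, push and grip.
It fails at once if the cap is dropped or put down (height (world z) of cap_centre below 0.15 m).
It fails at once if keyboard shifted by over 25 mm (distance of keyboard_centre from where it was at the start of the episode above 0.025 m).
It fails at once if mug shifted by over 25 mm (distance of mug_centre from where it was at the start of the episode above 0.025 m).
It fails at once if notes shifted by over 25 mm (distance of notes_centre from where it was at the start of the episode above 0.025 m).
It fails at once if mouse shifted by over 25 mm (distance of mouse_centre from where it was at the start of the episode above 0.025 m).
It also fails if it takes over 54 s, if anything falls off the work surface, if the arm or the gripper's body presses on something with over 40 N, if the wrist force passes 120 N, or if a joint passes its speed limit or range.

ROBOT

A 6-joint arm with a two-finger parallel gripper is mounted at the origin on a cart in front of the work surface, level with it; the furniture and walls round the work are solid. World frame = base frame: x ahead of the robot, y to its left, z up, the work surface at z = 0. Lengths are in mm, angles in rad, forces in N, time in s.
With the tool pointing down it reaches from about 225 to 875 mm from the base axis. Payload 3.4 kg.
Tool frame: the origin (TCP) lies midway between the tips of the shut fingers; the grasp point (between the pads) lies behind it (pinch_z is the z of the grasp point in the tool frame, in mm); z points along the fingers, y is the line along which they close (so a half turn about z gives the same grasp; the last joint's range is limited). The gripper opens to 85 mm and grips with 20 to 120 N. Pads are 22 mm wide; open, the fingers measure 114 mm over their backs; the gripper's body (76 mm by 85 mm) begins 54 mm behind the grasp point. The pads swing forward as they close: fully open they stand 13 mm farther back than shut.
Start: joints at [1.035, 0.276, 1.505, -0, 1.361, -0.121], TCP at [231.749, 526.265, 231.328] pointing down, gripper open.
Joint ranges: [-2.89, 2.89], [-0.75, 2.08], [0.22, 2.7], [-1.18, 4.32], [0.11, 2.71], [-2.7, 2.7]. Speed limits (rad/s): [2.57, 2.57, 3.14, 3.14, 3.14, 3.14].

INTERFACE

Orientations are given as [roll, pitch, yaw] about the fixed x, y, z axes, in that order (R = Rz(yaw) Ry(pitch) Rx(roll)).
In Python, from rig import observe, snapshot, camera_info, close_job, pinch_z gives the robot as it stands. The module is installed in compiled form; this text tells all that it offers.
- The arm moves only by the tool drive_tool, never from a script. Its arguments are lists of equal length, an entry for each row: "jaw": the opening, from 0 (shut) to 1 (fully open); "dp": the shift along the world's x, y, z normalised to -1 to 1, where 1 is 0.5 m, a list of three; "twist": the turn about the world's z normalised to -1 to 1, where 1 is 1.5 rad. In form: {"jaw": [jaw, ...], "dp": [[tx, ty, tz], ...], "twist": [twist, ...]}. A call has 1 to 8 rows; each row is the pose to reach, as a shift and turn from the pose commanded when the call began; what a row does not reach only later rows make up. A row lasts 1/10 s, in which the tool goes at most 50 mm and 8.59 degrees, less where a joint would pass 70% of its speed; a pose out of reach is approached as far as the arm can. A call with a number of a shift or a turn outside -1 to 1 is refused whole. A call with a gripper value outside its range is refused whole. The fingers move at their own pace and stop on an object; "newtons" is the grip in N (left out, the last holds). Time passes only in rows, so rows that repeat a pose let the fingers close. It gives the time, the measured TCP pose, the force, the opening and the grip force at its end, in the units of the state.
- observe(): the state, without advancing time (a new reading comes with each control period).
- snapshot(name): name is "scene" or "top"; returns the picture (480x640x3 uint8, red, green, blue); there is no depth.
- camera_info(name): a dict with "camera_matrix" (3x3 intrinsics, pixels), "camera_from_world" (4x4, takes a point from world to camera coordinates). Camera axes: x right, y up, looking along -z (the intrinsics and any distortion apply to the point x, -y, -z); pixel columns grow to the right and rows downward; lengths in mm; the calibration is good to about 2 mm. A picture is of the moment at which its call begins. camera_info takes no time and is no camera call.
- close_job(): hands the job in; it is judged then, once.
The state is a dict: "clock": time; "joint_pos": joint angles; "qvel": joint speeds; "joint_efforts": joint torques, N m; "position": TCP position; "tool_rot": TCP orientation; "force": force on the tool from outside, world axes, zero at the start; "moment": the same for the moment, N m; "gripper_width": finger opening in mm; "finger_force": force on a finger pad.
Only numpy, scipy, OpenCV 4.12 (cv2) and the standard library are available. Lean on these libraries where they do the work, as an engineer would, in place of code of your own. Each camera call takes 0.05 s, during which the arm holds its last target. There are 200 camera calls.

## Working session

There is one attempt and no reset: what is moved stays moved. The work goes in short steps, Python scripts to look and compute and a tool call to move; the robot and the scene stay as the last step left them, time stands still between calls to the robot, and variables do not carry over. Pictures are saved under pics/ and viewed, at most 10 in all, crops included, and the job is handed in when it is done.

Besides the shell and the picture viewer there is one more tool, called after "Emit:" in YAML: its name, and indented under it one key for each argument. drive_tool: Moves the arm, as the interface text tells. Its arguments: {"type":"object","properties":{"jaw":{"type":"array","items":{"type":"number"}},"dp":{"type":"array","items":{"type":"array","items":{"type":"number"}}},"twist":{"type":"array","items":{"type":"number"}},"newtons":{"type":"number"}},"required":["jaw","dp","twist"]}

```bash
mkdir -p pics; python3 - <<'E'
from rig import *
import rig,cv2,numpy as np
for n in("scene","top"):
    im=snapshot(n);cv2.imwrite(f"pics/{n}0.png",im[:,:,::-1])
    c=camera_info(n);print(n,np.round(c["camera_matrix"],1).tolist(),np.round(c["camera_from_world"],3).tolist(),[k for k in c])
print(observe());print(pinch_z() if callable(pinch_z) else pinch_z)
E
```

```text
scene [[463.8, 0.0, 322.0], [0.0, 463.8, 240.0], [0.0, 0.0, 1.0]] [[0.868, -0.497, -0.01, -430.425], [0.372, 0.636, 0.676, -284.942], [-0.329, -0.59, 0.737, -1066.507], [0.0, 0.0, 0.0, 1.0]] ['camera_matrix', 'camera_from_world']
top [[493.4, 0.0, 316.3], [0.0, 493.4, 240.3], [0.0, 0.0, 1.0]] [[-0.061, -0.998, -0.0, 66.373], [0.976, -0.059, 0.21, -551.005], [-0.21, 0.013, 0.978, -1579.993], [0.0, 0.0, 0.0, 1.0]] ['camera_matrix', 'camera_from_world']
{'clock': 0.1, 'joint_pos': array([ 1.03502077e+00,  2.76544348e-01,  1.50598044e+00, -3.36385557e-05,
        1.36071048e+00, -1.21003235e-01]), 'qvel': array([-0.00088646, -0.00376754, -0.00173614, -0.00274938,  0.00101067,
        0.00079986]), 'joint_efforts': array([ 2.82815781e-04, -4.17698550e+01, -2.46402365e+01, -2.92604491e-04,
        5.75908693e-03,  2.93379026e-05]), 'position': array([231.49499109, 525.83750656, 230.52943124]), 'tool_rot': array([-3.13995808e+00, -1.65629802e-04,  2.72682724e+00]), 'force': array([-0.47484321, -0.79871182, -0.03194813]), 'moment': array([ 0.00061831, -0.0127826 , -0.0567747 ]), 'finger_force': 0.0, 'gripper_width': 85.67796556683982}
-18.700000000000003
```

View pics/scene0.png

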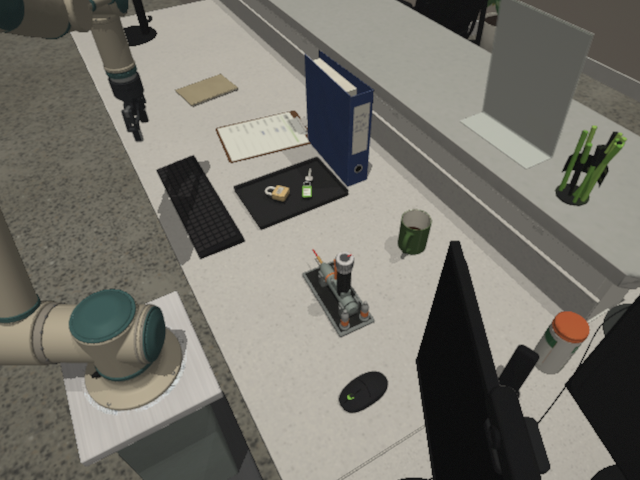

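View pics/top0.png

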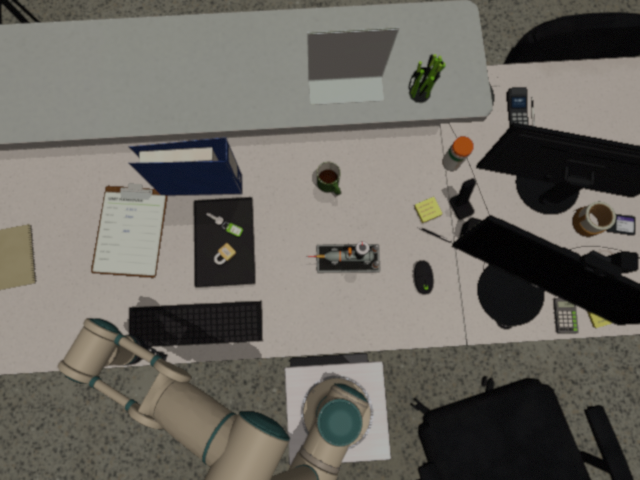

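The scene view shows the duster with its cap near (344,258) and the nozzle up-left. In the top view the cap is near (363,247), with the nozzle to image left (world +y). I'll enlarge both.

```bash
python3 - <<'E'
import cv2,numpy as np
a=cv2.imread("pics/scene0.png")[235:335,295:385];b=cv2.imread("pics/top0.png")[225:285,300:390]
a=cv2.resize(a,None,fx=5.5,fy=5.5,interpolation=cv2.INTER_CUBIC)
b=cv2.resize(b,None,fx=5.5,fy=5.5,interpolation=cv2.INTER_CUBIC)
b=cv2.resize(b,(300,200)) if 0 else b
cv2.imwrite("pics/a.png",a);cv2.imwrite("pics/b.png",b)
E
```

```text
(no output)
```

View pics/a.png

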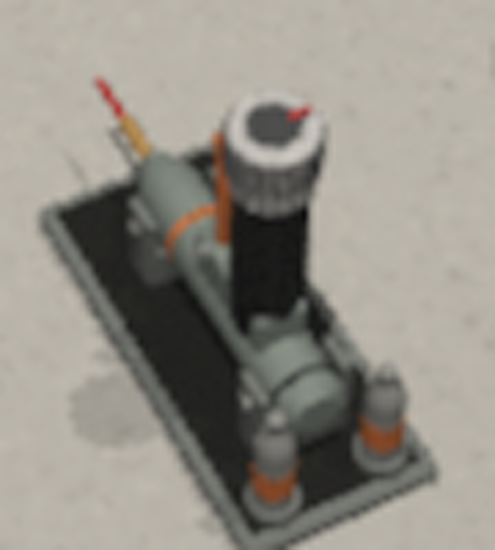

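View pics/b.png

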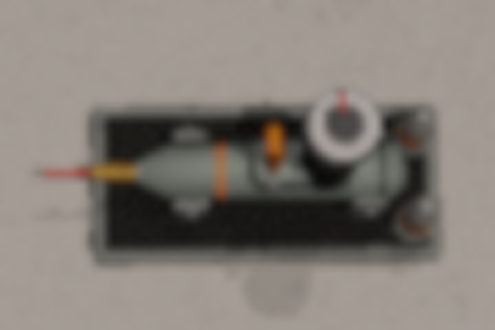

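The cap's top ring is at about (344.6,257.5) in the scene view and (362.3,247.1) in the top view. The orange trigger top is at about (349.5,248) in the top view, left of the cap. The nozzle tip is near (317,256) in the top view.

```bash
cat >h.py <<'E'
import cv2,numpy as np
from rig import *
def ray(n,u,v):
    c=camera_info(n);K=c["camera_matrix"];T=c["camera_from_world"]
    d=np.linalg.inv(K)@[u,v,1];d=np.array([d[0],-d[1],-d[2]])
    R=T[:3,:3];return -R.T@T[:3,3],R.T@d
def plane(n,u,v,z):
    o,d=ray(n,u,v);return o+d*(z-o[2])/d[2]
def tri(r1,r2):
    (o,d),(p,e)=r1,r2
    s=np.linalg.lstsq(np.c_[d,-e],p-o,rcond=None)[0]
    a,b=o+d*s[0],p+e*s[1];return (a+b)/2,np.linalg.norm(a-b)
E
python3 - <<'E'
from h import *
S=(344.6,257.5);Tp=(362.3,247.1)
print("cap",plane("scene",*S,191),plane("top",*Tp,191),tri(ray("scene",*S),ray("top",*Tp)))
im=cv2.imread("pics/top0.png");h=cv2.cvtColor(im,cv2.COLOR_BGR2HSV)
m=cv2.inRange(h,(4,140,90),(22,255,255));m[:, :305]=0;m[:,380:]=0;m[:235]=0;m[285:]=0
n,l,s,c=cv2.connectedComponentsWithStats(m);print(s,c)
g=cv2.inRange(h,(0,0,130),(179,60,255))[225:285,300:390]
# stand outline from dark/grey: corners by eye in crop b
f=lambda x,y:(300+(x+.5)/5.5-.5,225+(y+.5)/5.5-.5)
for x,y in((90,106),(436,106),(441,262),(93,262)):print(plane("top",*f(x,y),8).round(1))
for nme,x,y,z in(("trig top",274,122,151),("nozzle base",135,171,60),("nozzle tip",92,171,60),("orange ring",220,171,75)):print(nme,plane("top",*f(x,y),z).round(1))
# scene trigger free end, notes, mug, mouse
print("trigger scene",plane("scene",295+220/5.5,235+140/5.5,151).round(1))
for nme,u,v,z in(("mug",328,178,102),("mouse",423,277,30),("notes",428,209,20),("kb",195,324,25)):print(nme,plane("top",u,v,z).round(0))
E
```

```text
cap [ 495.41549521 -105.54959158  191.        ] [ 496.07582442 -103.59704096  191.        ] (array([ 496.53825281, -103.85175334,  188.60884534]), np.float64(0.005037914265393609))
[[     0      0    640    480 307158]
 [   348    248      4      7     20]
 [   340    251      1      1      1]
 [   316    255      8      3     19]
 [   340    259      1      2      2]] [[319.49779592 239.49810195]
 [349.6        250.45      ]
 [340.         251.        ]
 [320.21052632 255.94736842]
 [340.         259.5       ]]
[552.5  34.2   8. ]
[ 539.5 -180.6    8. ]
[ 441.8 -175.1    8. ]
[454.7  38.2   8. ]
trig top [507.3 -67.8 151. ]
nozzle base [500.4  10.3  60. ]
nozzle tip [502.  36.  60.]
orange ring [494.6 -39.7  75. ]
trigger scene [490.3 -73.6 151. ]
mug [754. -18. 102.]
mouse [ 414. -314.   30.]
notes [ 649. -359.   20.]
kb [306. 445.  25.]
```

Measured positions:
- **Cap axis:** (496,-104.5). The stand edges give 98 x 215 mm, which matches.
- **Duster x axis:** (0.06, 0.998) in world.
- **Trigger pad at rest:** about (498,-69,138).

I'll push the trigger with the shut fingers from the nozzle side (+y).

Emit:
drive_tool:
  jaw: [0,0,0,0,0,0,0,0]
  dp:
    - [0.04,-0.08,0]
    - [0.09,-0.18,0]
    - [0.13,-0.27,0]
    - [0.18,-0.36,0]
    - [0.22,-0.45,0]
    - [0.27,-0.54,0]
    - [0.31,-0.63,0]
    - [0.36,-0.74,0]
  twist: [-0.1,-0.2,-0.3,-0.4,-0.5,-0.6,-0.7,-0.8]

```text
clock: 0.9
position: [405.0, 169.8, 231.2]
tool_rot: [3.142, -0.0, 1.521]
force: [0.8, -0.1, 0.0]
gripper_width: 0.3
finger_force: 0.0
```

Emit:
drive_tool:
  jaw: [0,0,0,0,0,0,0,0]
  dp:
    - [0.04,-0.08,0]
    - [0.08,-0.16,0]
    - [0.12,-0.25,0]
    - [0.16,-0.33,0]
    - [0.175,-0.362,0]
    - [0.175,-0.362,-0.07]
    - [0.175,-0.362,-0.14]
    - [0.175,-0.362,-0.2]
  twist: [0,0,0,0,0,0,0,0]

```text
clock: 1.7
position: [491.5, -9.6, 129.6]
tool_rot: [-3.14, -0.0, 1.526]
force: [0.6, 1.2, 0.6]
gripper_width: 0.0
finger_force: 0.0
```

Emit:
drive_tool:
  jaw: [0,0,0]
  dp:
    - [0,-0.01,0]
    - [0,-0.02,0]
    - [0,-0.02,0]
  twist: [0,0,0]

```text
clock: 2.0
position: [493.7, -20.2, 132.9]
tool_rot: [3.138, 0.001, 1.526]
force: [0.6, 0.1, 0.9]
gripper_width: -0.0
finger_force: 0.0
```

```bash
python3 - <<'E'
from h import *
o=observe();print(o["position"],o["tool_rot"],o["force"],o["joint_pos"])
a=snapshot("scene")[205:335,265:415,::-1];b=snapshot("top")[205:285,295:445,::-1]
cv2.imwrite("pics/c.png",cv2.resize(np.vstack([a,b])[:, :],None,fx=2.85,fy=2.85,interpolation=cv2.INTER_CUBIC))
E
```

```text
[493.73657272 -20.24581374 132.93220216] [3.13822587e+00 8.07092192e-04 1.52624039e+00] [0.62120439 0.13065536 0.8954021 ] [-1.81638051e-01  2.32890537e-01  1.82964600e+00 -3.85774548e-04
  1.07561066e+00 -1.36900739e-01]
```

View pics/c.png

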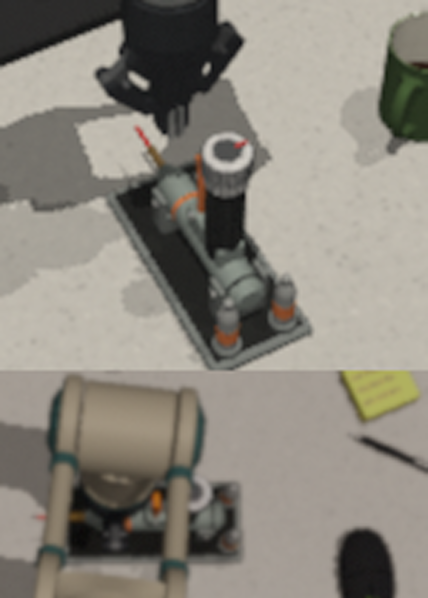

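The shut fingertips are on the nozzle side, roughly in line with the trigger and above the barrel. The measured position lags the command, so I'll let it settle.

Emit:
drive_tool:
  jaw: [0,0]
  dp:
    - [0,0,0]
    - [0,0,0]
  twist: [0,0]

```text
clock: 2.3
position: [492.7, -19.3, 132.2]
tool_rot: [3.14, 0.0, 1.527]
force: [0.2, -0.5, -0.1]
gripper_width: 0.2
finger_force: 0.0
```

Emit:
drive_tool:
  jaw: [0,0,0,0,0]
  dp:
    - [0.01,-0.02,0]
    - [0.01,-0.04,0]
    - [0.01,-0.06,0]
    - [0.01,-0.06,0]
    - [0.01,-0.06,0]
  twist: [0,0,0,0,0]

```text
clock: 2.8
position: [497.1, -49.8, 131.2]
tool_rot: [-3.141, -0.0, 1.526]
force: [-0.1, -0.1, -0.4]
gripper_width: 0.0
finger_force: 0.0
```

Emit:
drive_tool:
  jaw: [0,0,0,0,0]
  dp:
    - [0,-0.005,0]
    - [0,-0.01,0]
    - [0,-0.016,0]
    - [0,-0.02,0]
    - [0,-0.02,0]
  twist: [0,0,0,0,0]

```text
clock: 3.3
position: [497.0, -58.7, 131.5]
tool_rot: [-3.141, -0.001, 1.526]
force: [-0.5, 4.6, 2.6]
gripper_width: -0.3
finger_force: 2.0
```

Emit:
drive_tool:
  jaw: [0,0,0,0]
  dp:
    - [0,-0.006,0]
    - [0,-0.012,0]
    - [0,-0.016,0]
    - [0,-0.016,0]
  twist: [0,0,0,0]

```text
clock: 3.7
position: [496.7, -66.6, 131.4]
tool_rot: [-3.141, -0.002, 1.526]
force: [-1.1, 6.6, 4.4]
gripper_width: 0.0
finger_force: 3.0
```

Emit:
drive_tool:
  jaw: [0,0,0]
  dp:
    - [0,-0.003,0]
    - [0,-0.004,0]
    - [0,-0.004,0]
  twist: [0,0,0]

```text
clock: 4.0
position: [496.7, -67.3, 131.4]
tool_rot: [-3.14, -0.004, 1.526]
force: [-1.2, 9.7, 3.9]
gripper_width: 0.1
finger_force: 4.5
```

Emit:
drive_tool:
  jaw: [0,0,0,0,0,0,0,0]
  dp:
    - [0,-0.002,0]
    - [0,-0.004,0]
    - [0,-0.004,0]
    - [0,-0.004,0]
    - [0,-0.004,0]
    - [0,-0.004,0]
    - [0,-0.004,0]
    - [0,-0.004,0]
  twist: [0,0,0,0,0,0,0,0]

```text
clock: 4.8
position: [496.6, -67.5, 131.4]
tool_rot: [-3.14, -0.008, 1.525]
force: [-1.1, 13.7, 5.4]
gripper_width: -0.2
finger_force: 6.9
```

```bash
python3 - <<'E'
from h import *
a=snapshot("scene")[235:335,295:385,::-1]
cv2.imwrite("pics/d.png",cv2.resize(a,None,fx=5.5,fy=5.5,interpolation=cv2.INTER_CUBIC))
E
```

```text
(no output)
```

View pics/d.png

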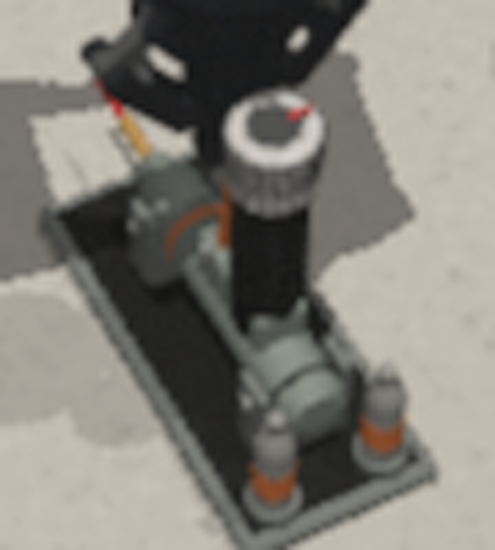

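The trigger is now pressed close to the grip (orange strip at about (226,215)). The travel was about 10 mm and it sits on a firm stop, with 13.7 N in y. I'll hold a bit longer and then back off.

Emit:
drive_tool:
  jaw: [0,0,0,0,0,0,0,0]
  dp:
    - [0,-0.002,0]
    - [0,-0.002,0]
    - [0,-0.002,0]
    - [0,-0.002,0]
    - [0,0.01,0]
    - [0,0.03,0]
    - [0,0.06,0]
    - [0,0.06,0]
  twist: [0,0,0,0,0,0,0,0]

```text
clock: 5.65
position: [497.2, -40.6, 131.2]
tool_rot: [3.141, 0.001, 1.529]
force: [-0.3, -0.4, 0.1]
gripper_width: -0.3
finger_force: 0.0
```

Emit:
drive_tool:
  jaw: [0,0,0,1,1,1,1,1]
  dp:
    - [0,0.02,0.06]
    - [0,0.02,0.14]
    - [0,0.02,0.22]
    - [0,-0.03,0.23]
    - [0,-0.1,0.23]
    - [-0.002,-0.128,0.23]
    - [-0.002,-0.128,0.23]
    - [-0.002,-0.128,0.23]
  twist: [0,0,0,-0.08,-0.16,-0.22,-0.22,-0.22]

```text
clock: 6.45
position: [496.2, -105.5, 246.0]
tool_rot: [-3.141, 0.0, 1.198]
force: [0.2, -0.8, 0.2]
gripper_width: 72.6
finger_force: 0.0
```

```bash
python3 - <<'E'
from h import *
o=observe();print(o["position"],o["tool_rot"],o["joint_pos"],o["gripper_width"])
a=snapshot("scene")[195:335,270:420,::-1]
cv2.imwrite("pics/e.png",cv2.resize(a,None,fx=4,fy=4,interpolation=cv2.INTER_CUBIC))
E
```

```text
[ 496.16192863 -105.48876688  246.04396262] [-3.14126885e+00  1.16285170e-04  1.19785860e+00] [-3.46658168e-01  1.65183607e-01  1.61693842e+00 -1.10180035e-04
  1.35979738e+00  2.63026679e-02] 72.58605945405823
```

View pics/e.png

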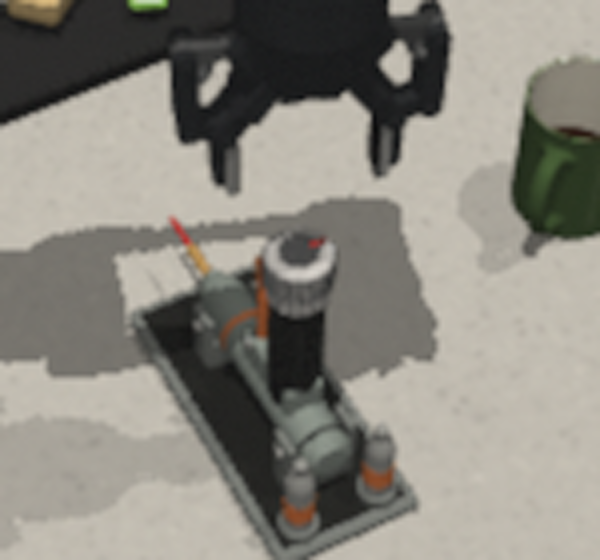

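The fingers are open and straddle the cap (cap top at (300,258), tips at (230,190) and (383,170) in the crop). The trigger is back out and the cap is in place. I'll descend and grip.

Emit:
drive_tool:
  jaw: [1,1,1,1,1,1]
  dp:
    - [0,0.001,-0.04]
    - [0,0.001,-0.08]
    - [0,0.001,-0.12]
    - [0,0.001,-0.15]
    - [0,0.001,-0.17]
    - [0,0.001,-0.17]
  twist: [0,0,0,0,0,0]

```text
clock: 7.1
position: [495.4, -103.8, 160.0]
tool_rot: [-3.139, 0.0, 1.199]
force: [0.9, -0.3, -0.2]
gripper_width: 85.3
finger_force: 0.0
```

Emit:
drive_tool:
  jaw: [0.3,0.3,0.3,0.3,0.3,0.3]
  dp:
    - [0,0,0]
    - [0,0,0]
    - [0,0,0]
    - [0,0,0]
    - [0,0,0]
    - [0,0,0]
  twist: [0,0,0,0,0,0]
  newtons: 40

```text
clock: 7.7
position: [495.7, -104.4, 162.0]
tool_rot: [-3.141, -0.0, 1.197]
force: [-4.2, 2.0, 6.2]
gripper_width: 39.6
finger_force: 39.8
```

Gripped: width 39.6 mm, force 40 N. I'll try +0.25 rad (ordinary thread) first.

Emit:
drive_tool:
  jaw: [0.3,0.3,0.3,0.3]
  dp:
    - [0.001,0,0]
    - [0.001,0,0]
    - [0.001,0,0]
    - [0.001,0,0]
  twist: [0.05,0.1,0.17,0.17]

```text
clock: 8.1
position: [495.7, -102.9, 161.8]
tool_rot: [-3.14, -0.004, 1.45]
force: [-4.0, 5.8, 7.0]
gripper_width: 39.2
finger_force: 41.4
```

```bash
python3 -c "
from rig import *
o=observe();print(o['position'],o['tool_rot'],o['force'],o['moment'],o['joint_efforts'],o['joint_pos'])"
```

```text
[ 495.68731328 -102.9445281   161.81694543] [-3.13969904 -0.00401379  1.45044168] [-3.96874335  5.78733063  6.95276337] [ 0.85881985  0.57871459 -0.6453727 ] [ -1.65028229 -32.68853188 -22.97302365  -1.42962489  -1.91152342
  -0.98529205] [-0.34482335  0.22550127  1.75804647  0.00380713  1.16078711 -0.22599489]
```

The resisting moment of 0.65–1 N m is well above 0.2, so this looks like the wrong way. I'll try the other.

Emit:
drive_tool:
  jaw: [0.3,0.3,0.3,0.3,0.3,0.3]
  dp:
    - [0,0,0]
    - [0,0,0]
    - [0,0,0]
    - [0,0,0]
    - [0,0,0.001]
    - [0,0,0.001]
  twist: [-0.07,-0.15,-0.23,-0.32,-0.4,-0.4]

```text
clock: 8.7
position: [496.4, -104.1, 162.3]
tool_rot: [-3.141, -0.001, 0.852]
force: [-2.0, 3.8, 4.6]
gripper_width: 39.2
finger_force: 41.5
```

```bash
python3 -c "
from rig import *
o=observe();print(o['position'],o['tool_rot'],o['force'],o['moment'],o['joint_efforts'][5],o['joint_pos'][5])"
```

```text
[ 496.43125122 -104.14981351  162.26643966] [-3.14074408e+00 -8.16128845e-04  8.51707180e-01] [-1.99849191  3.80467845  4.6157298 ] [ 0.48996087  0.4321215  -0.05656135] 0.47388849779963493 0.37379861851535545
```

It turns freely this way, so the thread is reverse. I'll keep turning and follow the rise.

Emit:
drive_tool:
  jaw: [0.3,0.3,0.3,0.3,0.3,0.3,0.3,0.3]
  dp:
    - [0,0,0.001]
    - [0,0,0.002]
    - [0,0,0.003]
    - [0,0,0.003]
    - [0,0,0.004]
    - [0,0,0.005]
    - [0,0,0.005]
    - [0,0,0.005]
  twist: [-0.09,-0.18,-0.27,-0.36,-0.45,-0.54,-0.6,-0.6]

```text
clock: 9.5
position: [497.2, -105.2, 164.7]
tool_rot: [3.141, -0.001, -0.046]
force: [-0.8, 0.6, 4.0]
gripper_width: 39.3
finger_force: 41.3
```

Emit:
drive_tool:
  jaw: [0.3,0.3,0.3,0.3,0.3,0.3,0.3,0.3]
  dp:
    - [0,0,0.001]
    - [0,0,0.002]
    - [0,0,0.002]
    - [0,0,0.003]
    - [0,0,0.004]
    - [0,0,0.004]
    - [0,0,0.004]
    - [0,0,0.004]
  twist: [-0.09,-0.18,-0.27,-0.36,-0.45,-0.54,-0.6,-0.6]

```text
clock: 10.3
position: [497.1, -106.7, 166.6]
tool_rot: [3.14, -0.003, -0.944]
force: [-2.4, -5.1, 3.9]
gripper_width: 39.1
finger_force: 41.3
```

```bash
python3 - <<'E'
from h import *
o=observe();print(o['position'],o['tool_rot'],o['force'],o['moment'],o['joint_efforts'][5],o['joint_pos'][5])
a=snapshot("scene")[215:315,290:410,::-1]
cv2.imwrite("pics/f.png",cv2.resize(a,None,fx=5,fy=5,interpolation=cv2.INTER_CUBIC))
E
```

```text
[ 497.08918138 -106.71239472  166.64140681] [ 3.13991532 -0.00346517 -0.94430957] [-2.4375509  -5.07515872  3.92411283] [-0.71504029  0.35086206  0.01968441] 0.37533732131123543 2.1705465657481575
```

View pics/f.png

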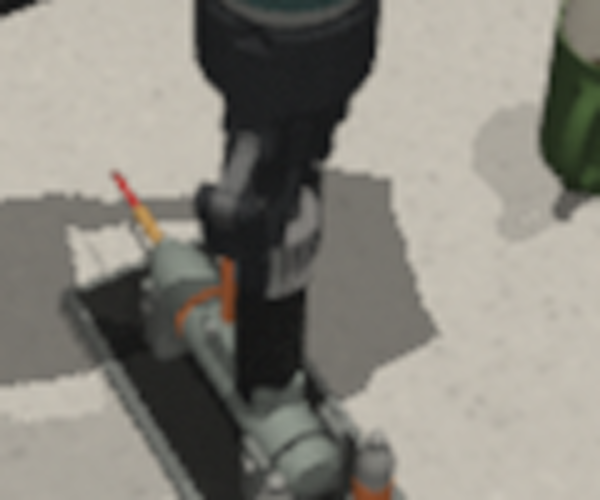

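The cap is between the pads and has turned about 2.25 rad. I'll turn slightly further and start a gentle lift.

Emit:
drive_tool:
  jaw: [0.3,0.3,0.3,0.3,0.3,0.3]
  dp:
    - [0,-0.001,0.001]
    - [0,-0.001,0.004]
    - [0,-0.001,0.008]
    - [0,-0.001,0.012]
    - [0,-0.001,0.016]
    - [0,-0.001,0.016]
  twist: [-0.07,-0.07,-0.07,-0.07,-0.07,-0.07]

```text
clock: 10.95
position: [496.5, -106.0, 173.7]
tool_rot: [3.14, -0.0, -1.049]
force: [-2.3, -4.8, -2.5]
gripper_width: 38.8
finger_force: 41.3
```

Emit:
drive_tool:
  jaw: [0.3,0.3,0.3,0.3,0.3,0.3,0.3,0.3]
  dp:
    - [0,0,0.01]
    - [0,0,0.02]
    - [0,0,0.04]
    - [0,0,0.07]
    - [0,0,0.11]
    - [0,0,0.15]
    - [0,0,0.18]
    - [0,0,0.18]
  twist: [0,0,0,0,0,0,0,0]

```text
clock: 11.75
position: [498.4, -105.2, 267.4]
tool_rot: [-3.137, -0.004, -1.052]
force: [0.3, 0.5, 0.2]
gripper_width: 39.2
finger_force: 41.5
```

Emit:
drive_tool:
  jaw: [0.3,0.3,0.3,0.3,0.3]
  dp:
    - [0,0,0.02]
    - [0,0,0.02]
    - [0,0,0.02]
    - [0,0,0.02]
    - [0,0,0.02]
  twist: [0,0,0,0,0]

```text
clock: 12.25
position: [496.4, -105.2, 273.7]
tool_rot: [3.141, 0.001, -1.053]
force: [-0.1, -0.8, -0.1]
gripper_width: 39.1
finger_force: 41.5
```

```bash
python3 - <<'E'
from h import *
o=observe();print(o['position'],o['force'],o['finger_force'],o['gripper_width'])
a=snapshot("scene")[185:335,270:420,::-1]
cv2.imwrite("pics/g.png",cv2.resize(a,None,fx=4,fy=4,interpolation=cv2.INTER_CUBIC))
E
```

```text
[ 496.44627789 -105.21401731  273.7004096 ] [-0.0782829  -0.81639518 -0.08239536] 41.4599684625864 39.11759356778882
```

View pics/g.png

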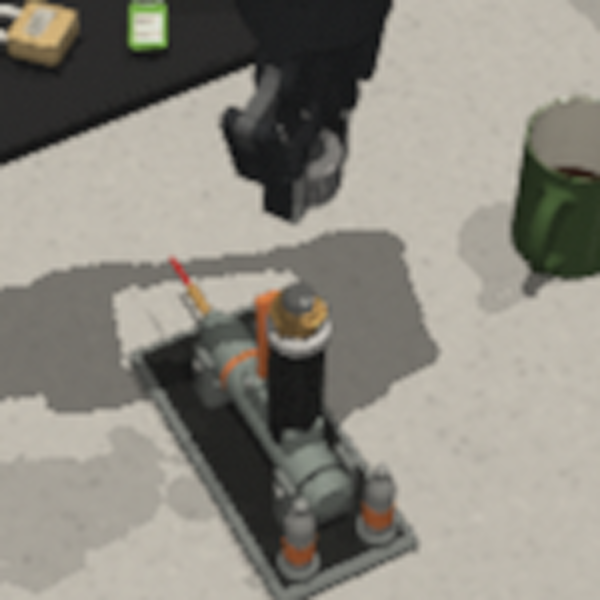

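The cap is in the gripper, upright and about 105 mm above the bare brass neck at (300,315), and the trigger is sprung out. I'll hand in.

```bash
python3 -c "
from rig import *
print(close_job())"
```

```text
the job is handed in; nothing more can be done
None
```

The job is handed in at about 12 s: I squeezed and released the trigger, unscrewed the cap (reverse thread), and left it held upright about 10 cm above the neck; the hand-in returned no verdict.

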